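# Hang the wide cornice sample on the paint-line rail

## Task

Hang the wide cornice sample on the free part of the paint-line loading rail, beside the sample that already hangs there: lift it, carry its hook over the rail's raised front lip, and lower it, still held, until the hook is fully seated behind the lip; then let go. Leave the narrow sample on the bench and the sample on the rail where they are.

Things in the scene. Friction and masses are not known exactly. Their poses are not given: they have to be found in the camera images.
- wide: White cornice block 140 wide (y) x 140 tall, standing, steel hook on top. Origin: mid-mouth, under hook's bridge, 140 above its foot; z up, x = way hook points. In mm: block x -56..-14; bridge x -42..22, z 0..8; tongue x 14..22, z -28..0; both 40 wide. Grip post from above: centre x -24 y 0, 20 (x) x 26 (y), z 8..68; pinch along y. Under 0.6 kg, mass centre nearly under post.
- narrow: Bystander: a sample of the same make, with the same hook and frame, but only 70 mm wide, standing on the bench. It and the wide one may swap places. Leave it alone.
- hung: Bystander: a 70 mm wide sample already hanging on the rail near the rail's -y end. Origin under the bridge of its hook, as for wide; its grip post ends 68 mm above that. Leave it alone.
- rail: Fixed aluminium channel 360 mm long (y), open on top. Origin: on bench under mid-lip; z up, x away from robot. In mm: lip x -4..4, top z 190, its plate runs down in front to z 45; channel x 4..38, floor z 154; back wall top z 180; end plates y +-180, top z 202. Bridge rests on lip, tongue in channel, block in front; let go, it leans back up to 9 deg. Free for wide's centre: y 10..120.
Things that resemble listed ones, but are neither listed nor needed, are in the scene too. Leave any yellow look-alike of the wide alone.

How it is judged (in metres and radians):
On the way:
1. the wide sample, still held, is lowered until its hook is well down behind the lip (z of wide in the frame of rail between 0.18 and 0.202 m and x of wide in the frame of rail between -0.018 and 0.018 m and y of wide in the frame of rail between -0.05 and 0.17 m and contact force between the fingers and wide above 1 N), for 0.05 s.
At the end, for the whole second after the job is handed in: The wide sample hangs let go and at rest on the free part of the rail: tongue behind the lip, bridge within 6 mm of the lip's top edge, along the rail and upright within 15 degrees (its own lean included); the narrow and the hung sample are within 30 mm of where they were (z of wide in the frame of rail between 0.18 and 0.196 m and x of wide in the frame of rail between -0.018 and 0.018 m and y of wide in the frame of rail between -0.05 and 0.17 m and angle between wide's own z axis and vertical below 0.26 rad and angle between the y axis of wide and the y axis of rail, either way round below 0.26 rad and linear speed of wide below 0.03 m/s and distance of each of narrow, hung from where it was at the start of the episode below 0.03 m); the robot touches nothing.
It fails at once if the narrow sample is moved by more than 30 mm (distance of narrow from where it was at the start of the episode above 0.03 m).
It fails at once if the hanging sample is moved by more than 30 mm (distance of hung from where it was at the start of the episode above 0.03 m).
It also fails if it takes over 42 s, if anything falls off the work surface, if the arm or the gripper's body presses on something with over 40 N, if the wrist force passes 120 N, or if a joint passes its speed limit or range.

## Robot

A 7-joint arm with a two-finger parallel gripper is mounted at the origin on the work surface. World frame = base frame: x ahead of the robot, y to its left, z up, the work surface at z = 0. Lengths are in m, angles in degrees, forces in N, time in s.
With the tool pointing down it reaches from about 0.425 to 0.875 m from the base axis. Payload 4.7 kg.
Tool frame: the origin (TCP) lies at the very end of the fingers, on their centre line; the grasp point (between the pads) lies 19 mm behind it (arm.hold_point_z is the distance from the TCP to the grasp point, in m); z points along the fingers, x is the direction in which the jaws open and shut, and the axes are right-handed (so a half turn about z gives the same grasp; the last joint's range is limited). The gripper opens to 85 mm and grips with 20 to 120 N. Pads are 22 mm wide; open, the fingers measure 114 mm over their backs; the gripper's body (76 mm by 85 mm) begins 54 mm behind the grasp point. The pads swing forward as they close: fully open they stand 13 mm farther back than shut.
Start: joints at [-74.192, 18.392, -4.016, 83.108, 1.295, 78.541, -3.26], TCP at [0.168, 0.628, 0.231] pointing down, gripper open.
Joint ranges: [-163.93, 163.93], [-17.29, 119.83], [-79.2, 71.16], [3.27, 140.29], [-89.18, 269.18], [5.43, 117.66], [-154.24, 154.24]. Speed limits (degrees/s): [147.25, 147.25, 180, 180, 180, 180, 180].

## Interface

Orientations are given as [roll, pitch, yaw] about the fixed x, y, z axes, in that order (R = Rz(yaw) Ry(pitch) Rx(roll)).
In Python, from workcell import arm, cams gives the robot as it stands.
- The arm moves only by the tool move_arm, never from a script. Its argument "moves" is a list that holds one entry, the list of rows, each a list of 6 numbers: the shift along the world's x, y, z in m, then the turn, a rotation vector about the world's x, y, z in degrees. A call has 1 to 10 rows; each row is the pose to reach, as a shift and turn from the pose measured when the call began; what a row does not reach only later rows make up. A row lasts 1/8 s, in which the tool goes at most 62.5 mm and 10.7 degrees, less where a joint would pass 70% of its speed; a pose out of reach is approached as far as the arm can. A call with a gripper value outside its range is refused whole. "grip" is the finger opening in m, from 0 to 0.0854, set as the call begins (left out, the last holds). The fingers move at their own pace and stop on an object; "squeeze" is the grip in N (left out, the last holds). Time passes only in rows, so rows that repeat a pose let the fingers close. It gives the time, the measured TCP pose, the force and the opening at its end, in the units of the state.
- arm.read_state(): the state, without advancing time (a new reading comes with each control period).
- cams.get_image(name): name is "scene" or "side" or "wrist"; returns the picture (420x560x3 uint8, red, green, blue); there is no depth.
- cams.camera_model(name): a dict with "camera_matrix" (3x3 intrinsics, pixels), "origin" and "attitude" of the camera in the world. Camera axes: x right, y up, looking along -z (the intrinsics and any distortion apply to the point x, -y, -z); pixel columns grow to the right and rows downward; lengths in m; the calibration is good to about 2 mm. A picture is of the moment at which its call begins: read the wrist's pose just before it. camera_model takes no time and is no camera call; for the wrist camera it gives the pose at the moment of the call.
- arm.sign_off(): hands the job in, once; it reports no verdict.
The state is a dict: "t": time; "joint_positions": joint angles; "joint_vel": joint speeds; "tau": joint torques, N m; "tcp_pos": TCP position; "orientation": TCP orientation; "contact_force": force on the tool from outside, world axes, zero at the start; "torque": the same for the moment, N m; "grip_width": finger opening in m.
Only numpy, scipy, OpenCV 4.12 (cv2) and the standard library are available. Lean on these libraries where they do the work, as an engineer would, in place of code of your own. Each camera call takes 0.05 s, during which the arm holds its last target.

## Working session

There is one attempt and no reset: what is moved stays moved. The work goes in short steps, Python scripts to look and compute and a tool call to move; the robot and the scene stay as the last step left them, time stands still between calls to the robot, and variables do not carry over. Pictures are saved under pics/ and viewed, and the job is handed in when it is done.

Besides the shell and the picture viewer there is one more tool, called after "Emit:" in YAML: its name, and indented under it one key for each argument. move_arm: Moves the arm, as the interface text tells. Its arguments: {"type":"object","properties":{"moves":{"type":"array"},"grip":{"type":"number"},"squeeze":{"type":"number"}},"required":["moves"]}

```bash
mkdir -p pics; python3 - <<'E'
from workcell import arm,cams
import cv2
s=arm.read_state();print(s['t'],s['tcp_pos'],s['orientation'],s['grip_width'],arm.hold_point_z)
for n in ("scene","side","wrist"):
    m=cams.camera_model(n);print(n,m)
    cv2.imwrite(f"pics/{n}0.png",cams.get_image(n)[:,:,::-1])
E
```

```text
0.0 [0.16812619 0.62734668 0.23025539] [1.79994626e+02 1.05378880e-01 7.50048548e+01] 0.08549308560582126 0.0187
scene {'camera_matrix': array([[506.36590929,   0.        , 288.08210051],
       [  0.        , 506.36590929, 216.45922769],
       [  0.        ,   0.        ,   1.        ]]), 'origin': array([0.91637917, 0.36724596, 1.03825834]), 'attitude': array([ 32.65561168,  -0.55837224, 128.26780463])}
side {'camera_matrix': array([[492.81728099,   0.        , 284.17947406],
       [  0.        , 492.81728099, 211.2347105 ],
       [  0.        ,   0.        ,   1.        ]]), 'origin': array([ 0.43529858, -0.77442944,  0.98002354]), 'attitude': array([41.6891403 , -0.31306721, -2.84777782])}
wrist {'camera_matrix': array([[293.96639457,   0.        , 280.64385782],
       [  0.        , 293.96639457, 206.36041475],
       [  0.        ,   0.        ,   1.        ]]), 'origin': array([0.09014324, 0.64801638, 0.37379121]), 'attitude': array([-1.84010957e+01,  5.81222543e-02,  7.50201560e+01])}
```

View pics/scene0.png

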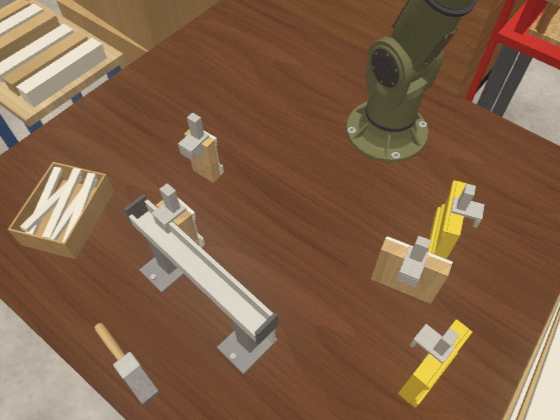

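View pics/side0.png

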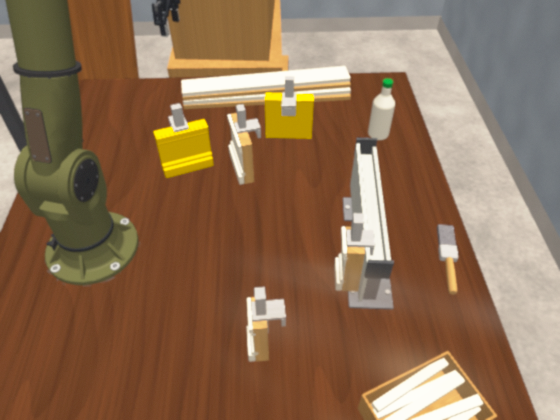

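View pics/wrist0.png

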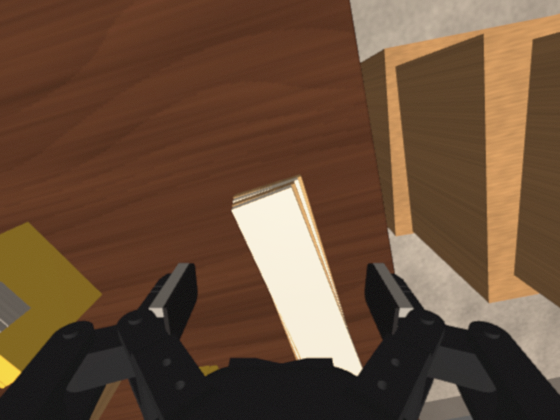

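```bash
python3 - <<'E'
import cv2
a=cv2.imread("pics/scene0.png");b=cv2.imread("pics/side0.png")
cv2.imwrite("pics/c1.png",cv2.resize(a[220:320,350:480],None,fx=6,fy=6,interpolation=cv2.INTER_CUBIC))
cv2.imwrite("pics/c2.png",cv2.resize(b[95:195,210:330],None,fx=6,fy=6,interpolation=cv2.INTER_CUBIC))
cv2.imwrite("pics/c3.png",cv2.resize(a[180:370,110:290],None,fx=3,fy=3,interpolation=cv2.INTER_CUBIC))
cv2.imwrite("pics/c4.png",cv2.resize(b[130:320,320:410],None,fx=3,fy=3,interpolation=cv2.INTER_CUBIC))
E
```

```text
(no output)
```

View pics/c1.png

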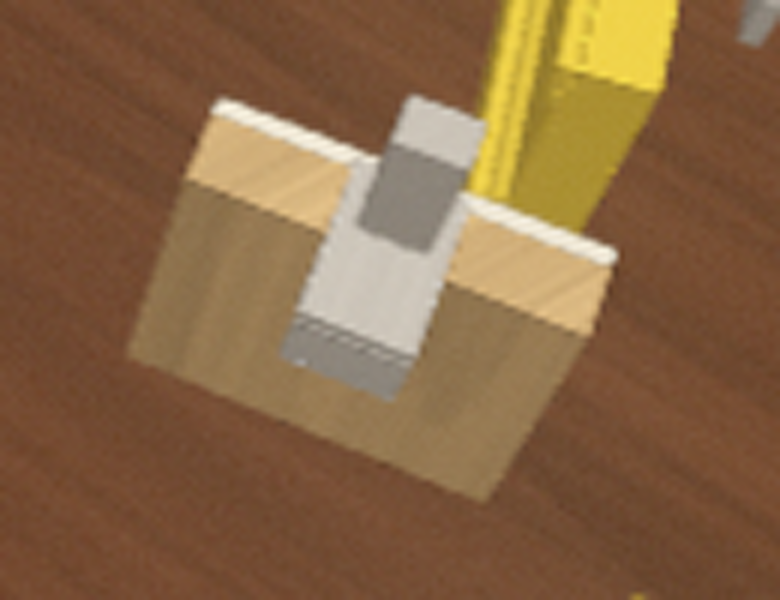

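View pics/c2.png

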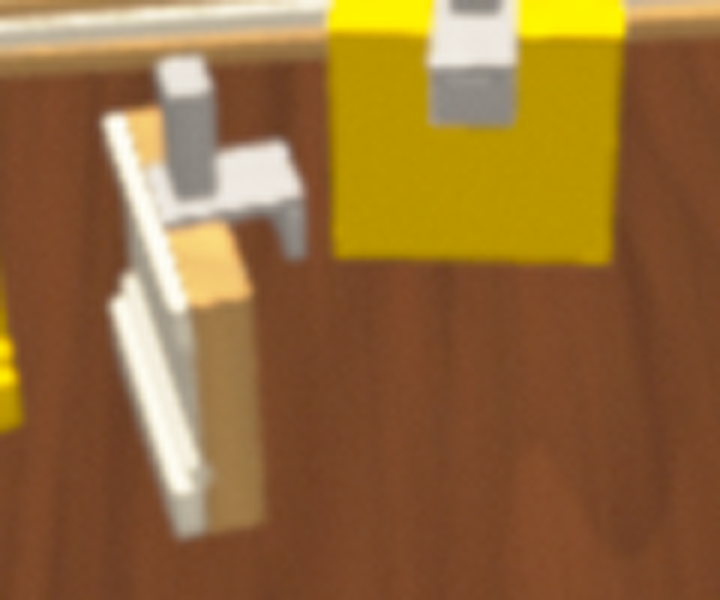

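View pics/c3.png

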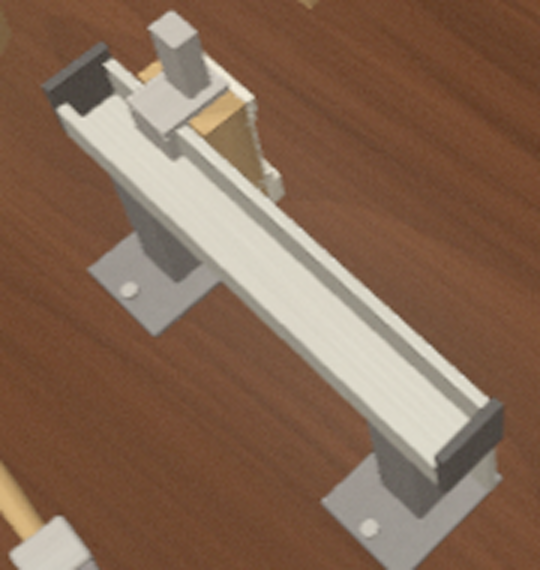

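View pics/c4.png

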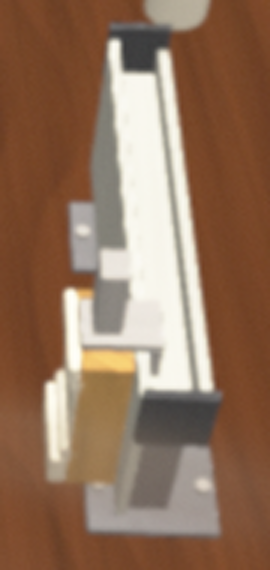

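```bash
cat > h.py <<'E'
import numpy as np
from workcell import arm,cams
from scipy.spatial.transform import Rotation as R
def ray(cam,u,v,z,m=None):
    m=m or cams.camera_model(cam);K=m['camera_matrix']
    d=np.array([(u-K[0,2])/K[0,0],-(v-K[1,2])/K[1,1],-1.])
    d=R.from_euler('xyz',m['attitude'],degrees=True).as_matrix()@d
    o=np.array(m['origin']);return o+d*(z-o[2])/d[2]
def crop(cam,pts,z,off,s):
    m=cams.camera_model(cam)
    return np.array([ray(cam,(x+.5)/s-.5+off[0],(y+.5)/s-.5+off[1],z,m) for x,y in pts])
E
python3 - <<'E'
from h import *
np.set_printoptions(precision=4,suppress=True)
def show(n,p):print(n);print(p[:,:2]); d=p[-1]-p[0];print(' len',np.linalg.norm(d),'ang',np.degrees(np.arctan2(d[1],d[0])),'mean',p.mean(0)[:2])
o=(350,220)
show('posttop',crop('scene',[(410,95),(487,122),(468,168),(390,142)],.208,o,6))
show('blk rear',crop('scene',[(590,335),(187,180)],.140,o,6))
show('blk front',crop('scene',[(615,255),(217,102)],.140,o,6))
show('bridge end',crop('scene',[(415,357),(297,315)],.148,o,6))
show('foot rear',crop('scene',[(487,500),(128,356)],.0,o,6))
o=(210,95)
show('S posttop',crop('side',[(155,65),(203,55),(215,93),(170,100)],.208,o,6))
show('S bridge end',crop('side',[(303,190),(285,142)],.148,o,6))
show('S blk rear near',crop('side',[(250,295),(185,310)],.140,o,6))
o=(110,180)
show('lip front edge',crop('scene',[(490,398),(258,183),(108,62)],.190,o,3))
show('plate+',crop('scene',[(500,402),(440,460)],.202,o,3))
show('plate-',crop('scene',[(45,88),(108,43)],.202,o,3))
show('back edge',crop('scene',[(60,110),(432,475)],.18,o,3))
show('hungpost',crop('scene',[(175,10),(198,30),(172,47),(148,28)],.258,o,3))
o=(320,130)
show('S lip',crop('side',[(113,40),(145,360)],.190,o,3))
show('S plate+',crop('side',[(108,24),(170,26)],.202,o,3))
show('S plate-',crop('side',[(138,392),(220,393)],.202,o,3))
show('S hungpost',crop('side',[(100,250),(130,250),(128,278),(98,278)],.258,o,3))
E
```

```text
posttop
[[0.3727 0.2641]
 [0.3661 0.2883]
 [0.3844 0.2919]
 [0.3916 0.268 ]]
 len 0.01928554605741158 ang 11.46310675686482 mean [0.3787 0.2781]
blk rear
[[0.3708 0.3486]
 [0.4043 0.2136]]
 len 0.13902787623242016 ang -76.05280949182213 mean [0.3876 0.2811]
blk front
[[0.3393 0.3408]
 [0.372  0.2052]]
 len 0.13952050443064073 ang -76.44125779778763 mean [0.3557 0.273 ]
bridge end
[[0.4181 0.3081]
 [0.4289 0.2703]]
 len 0.03938990944875246 ang -73.95078100258 mean [0.4235 0.2892]
foot rear
[[0.3691 0.3485]
 [0.4024 0.2133]]
 len 0.13928688308991377 ang -76.14659024762018 mean [0.3857 0.2809]
S posttop
[[0.3657 0.2845]
 [0.3863 0.2909]
 [0.3916 0.2636]
 [0.3725 0.2595]]
 len 0.025920222606496623 ang -74.8359000250139 mean [0.379  0.2746]
S bridge end
[[0.4275 0.2718]
 [0.4199 0.3066]]
 len 0.035543024950899726 ang 102.25835396945983 mean [0.4237 0.2892]
S blk rear near
[[0.4032 0.2109]
 [0.3752 0.2023]]
 len 0.029314481028547387 ang -162.83971768478756 mean [0.3892 0.2066]
lip front edge
[[ 0.6597  0.1412]
 [ 0.6391 -0.0678]
 [ 0.634  -0.2123]]
 len 0.354424452418156 ang -94.1669156511
[... 339 characters left out ...]
0541958412112 mean [ 0.696  -0.0366]
hungpost
[[ 0.6024 -0.1622]
 [ 0.6044 -0.1397]
 [ 0.6238 -0.143 ]
 [ 0.623  -0.1653]]
 len 0.02076383240165307 ang -8.671909132176431 mean [ 0.6134 -0.1526]
S lip
[[ 0.6649  0.1438]
 [ 0.6377 -0.1827]]
 len 0.3276839440428574 ang -94.75461051789199 mean [ 0.6513 -0.0195]
S plate+
[[0.6603 0.1498]
 [0.7103 0.1452]]
 len 0.05026840222241124 ang -5.33549745457652 mean [0.6853 0.1475]
S plate-
[[ 0.6259 -0.2173]
 [ 0.6789 -0.2205]]
 len 0.05310124150743722 ang -3.4801680686212593 mean [ 0.6524 -0.2189]
S hungpost
[[ 0.6056 -0.143 ]
 [ 0.6251 -0.1439]
 [ 0.6201 -0.1677]
 [ 0.6009 -0.1668]]
 len 0.02425935328464578 ang -101.17873087500709 mean [ 0.6129 -0.1554]
```

```bash
python3 - <<'E'
from h import *
import cv2
print('yel1 post',ray('scene',468,190,.208),ray('side',177,107,.208))
print('yel2 post',ray('scene',446,350,.208),ray('side',289,76,.208))
print('yel2 block', ray('scene',468,325,.14),ray('scene',405,390,.14))
a=cv2.imread("pics/scene0.png");b=cv2.imread("pics/side0.png")
cv2.imwrite("pics/d1.png",cv2.resize(a[225:325,175:290],None,fx=6,fy=6,interpolation=cv2.INTER_CUBIC))
cv2.imwrite("pics/d2.png",cv2.resize(b[130:230,340:400],None,fx=6,fy=6,interpolation=cv2.INTER_CUBIC))
E
```

```text
yel1 post [0.21635113 0.28910392 0.208     ] [0.21534732 0.28412845 0.208     ]
yel2 post [0.53693826 0.41438032 0.208     ] [0.5120269  0.41371585 0.208     ]
yel2 block [0.43830979 0.42737121 0.14      ] [0.61277301 0.39674726 0.14      ]
```

View pics/d1.png

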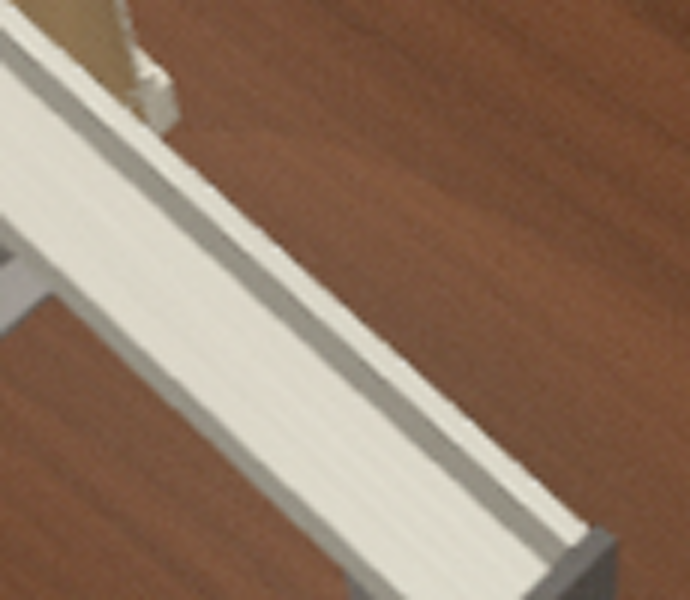

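View pics/d2.png

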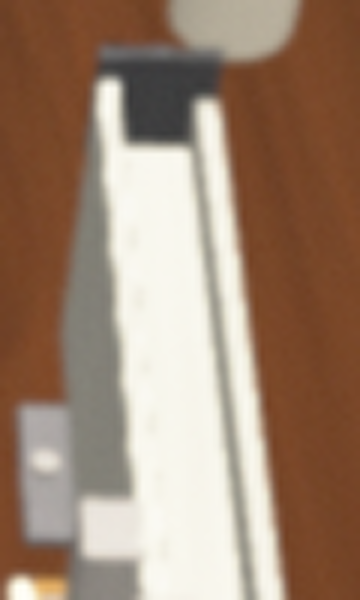

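```bash
python3 - <<'E'
from h import *
np.set_printoptions(precision=4,suppress=True)
yaw=np.radians(-5.2);X=np.array([np.cos(yaw),np.sin(yaw)]);Y=np.array([-X[1],X[0]])
def f(n,p):print(n,p[:,:2].tolist(),'x\'',p[:,:2]@X,'y\'',p[:,:2]@Y)
f('front',crop('scene',[(165,140),(400,350),(585,525)],.19,(175,225),6))
f('back',crop('scene',[(0,32),(375,375),(565,550)],.19,(175,225),6))
f('S far lip',crop('side',[(97,78),(122,80)],.19,(340,130),6))
f('back wall far S',crop('side',[(195,98),(217,98)],.18,(340,130),6))
f('plates',np.array([[.6858,.148],[.6853,.1475],[.6527,-.2182],[.6524,-.2189]]))
f('hungpost',np.array([[.6134,-.1526],[.6129,-.1554]]))
E
```

```text
front [[0.642981051093829, -0.047113816686899956], [0.6516522465199768, 0.05956980368702175], [0.6603590941906884, 0.13965719212744984]] x' [0.6446 0.6436 0.645 ] y' [0.0114 0.1184 0.1989]
back [[0.6471716292110986, -0.11671075598536895], [0.662664328118655, 0.05911154786968309], [0.6700602452475175, 0.1399835612180967]] x' [0.6551 0.6546 0.6546] y' [-0.0576  0.1189  0.2001]
S far lip [[0.6612212569418474, 0.14554358087125707], [0.6712593525600852, 0.14385807446690835]] x' [0.6453 0.6555] y' [0.2049 0.2041]
back wall far S [[0.7025722625852637, 0.14293062020317293], [0.7116292578835677, 0.1425376235431276]] x' [0.6867 0.6958] y' [0.206  0.2064]
plates [[0.6858, 0.148], [0.6853, 0.1475], [0.6527, -0.2182], [0.6524, -0.2189]] x' [0.6696 0.6691 0.6698 0.6696] y' [ 0.2095  0.209  -0.1581 -0.1589]
hungpost [[0.6134, -0.1526], [0.6129, -0.1554]] x' [0.6247 0.6245] y' [-0.0964 -0.0992]
```

Emit:
move_arm:
  moves:
    - [[0.02,-0.03,0.06,0,0,3],[0.05,-0.08,0.07,0,0,8],[0.08,-0.13,0.07,0,0,14],[0.11,-0.18,0.07,0,0,20],[0.14,-0.23,0.07,0,0,25],[0.17,-0.28,0.06,0,0,29],[0.2,-0.33,0.05,0,0,29],[0.211,-0.349,0.03,0,0,29],[0.211,-0.349,0.03,0,0,29],[0.211,-0.349,0.03,0,0,29]]
  grip: 0.085

```text
t: 1.4
tcp_pos: [0.3784, 0.28, 0.261]
orientation: [180.0, 0.0, 104.1]
contact_force: [-0.2, -0.2, -0.6]
grip_width: 0.0853
```

```bash
python3 - <<'E'
from h import *
import cv2
s=arm.read_state();print(s['t'],s['tcp_pos'],s['orientation'])
print(cams.camera_model('wrist'))
cv2.imwrite("pics/w1.png",cams.get_image('wrist')[:,:,::-1])
E
```

```text
1.4 [0.37842807 0.27999922 0.26100571] [1.79981880e+02 3.51432195e-02 1.04113666e+02]
{'camera_matrix': array([[293.96639457,   0.        , 280.64385782],
       [  0.        , 293.96639457, 206.36041475],
       [  0.        ,   0.        ,   1.        ]]), 'origin': array([0.30000376, 0.25946429, 0.40444961]), 'attitude': array([-1.84468953e+01, -4.52974704e-02,  1.04131281e+02])}
```

View pics/w1.png

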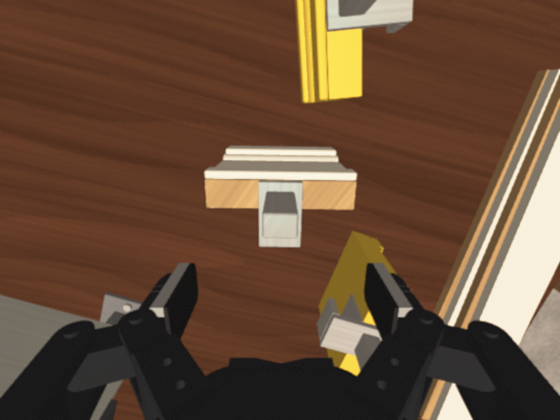

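```bash
python3 - <<'E'
from h import *
for u,v in [(263,213),(298,213),(299,238),(262,238),(280.5,225.5)]: print(ray('wrist',u,v,.208))
print(ray('wrist',206,209,.14),ray('wrist',355,209,.14))
E
```

```text
[0.37150218 0.26500195 0.208     ]
[0.36541817 0.28911256 0.208     ]
[0.38398485 0.29493255 0.208     ]
[0.39060403 0.26869246 0.208     ]
[0.37774071 0.2793997  0.208     ]
[0.40557597 0.21332728 0.14      ] [0.37087414 0.35084197 0.14      ]
```

Emit:
move_arm:
  moves:
    - [[0,-0.001,-0.04,0,0,0],[0,-0.001,-0.08,0,0,0],[0,-0.001,-0.098,0,0,0],[0,-0.001,-0.098,0,0,0],[0,-0.001,-0.098,0,0,0]]

```text
t: 2.08
tcp_pos: [0.3788, 0.2807, 0.1645]
orientation: [179.8, -0.0, 104.2]
contact_force: [0.9, 0.3, 0.0]
grip_width: 0.0852
```

Emit:
move_arm:
  moves:
    - [[0,0,0,0,0,0],[0,0,0,0,0,0],[0,0,0,0,0,0],[0,0,0,0,0,0],[0,0,0,0,0,0],[0,0,0,0,0,0]]
  grip: 0.01
  squeeze: 70

```text
t: 2.82
tcp_pos: [0.3791, 0.2805, 0.1648]
orientation: [179.8, -0.0, 104.2]
contact_force: [0.7, -0.8, 1.9]
grip_width: 0.0247
```

Emit:
move_arm:
  moves:
    - [[0,0,0.01,0,0,0],[0,0,0.03,0,0,0],[0,0,0.05,0,0,0],[0,0,0.07,0,0,0],[0,0,0.09,0,0,0],[0,0,0.11,0,0,0],[0,0,0.125,0,0,0],[0,0,0.125,0,0,0],[0,0,0.125,0,0,0]]

```text
t: 3.95
tcp_pos: [0.3787, 0.2802, 0.2888]
orientation: [179.9, 0.0, 104.2]
contact_force: [0.3, -0.1, -4.0]
grip_width: 0.0255
```

```bash
python3 - <<'E'
from h import *
import cv2
s=arm.read_state();print(s['t'],s['tcp_pos'],s['orientation'],s['grip_width'],s['contact_force'],s['torque'])
cv2.imwrite("pics/s1.png",cams.get_image('side')[:,:,::-1])
E
```

```text
3.95 [0.37868139 0.28019355 0.288849  ] [1.79908884e+02 3.29309926e-02 1.04233695e+02] 0.025511019157665567 [ 0.3273894  -0.12719208 -4.02571453] [ 0.03589869 -0.00762298 -0.0183227 ]
```

View pics/s1.png

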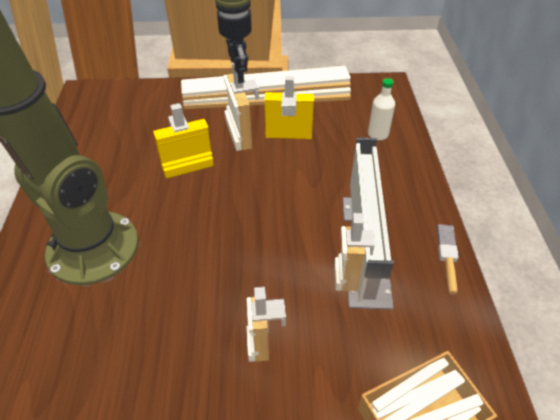

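Emit:
move_arm:
  moves:
    - [[0.01,-0.01,0,0,0,-1],[0.03,-0.035,0,0,0,-3],[0.055,-0.063,0,0,0,-6],[0.085,-0.095,0,0,0,-9],[0.115,-0.13,0,0,0,-12],[0.145,-0.165,0,0,0,-15],[0.175,-0.2,0,0,0,-17.5],[0.198,-0.228,0,0,0,-19],[0.21,-0.24,0,0,0,-19.4],[0.213,-0.243,0,0,0,-19.4]]

```text
t: 5.25
tcp_pos: [0.5919, 0.0355, 0.2884]
orientation: [180.0, 0.1, 84.7]
contact_force: [0.3, -0.2, -3.2]
grip_width: 0.0256
```

Emit:
move_arm:
  moves:
    - [[0,0,0,0,0,0],[0,0,0,0,0,0]]

```text
t: 5.5
tcp_pos: [0.5913, 0.0368, 0.2884]
orientation: [180.0, 0.0, 84.8]
contact_force: [0.1, -0.5, -4.6]
grip_width: 0.0253
```

```bash
python3 - <<'E'
from h import *
import cv2
s=arm.read_state();print(s['t'],s['tcp_pos'],s['orientation'],s['grip_width'],s['contact_force'])
cv2.imwrite("pics/s2.png",cams.get_image('side')[:,:,::-1])
cv2.imwrite("pics/a2.png",cams.get_image('scene')[:,:,::-1])
E
```

```text
5.5 [0.59133223 0.03675083 0.28839295] [1.79995581e+02 4.57861106e-02 8.48046275e+01] 0.025281733810483244 [ 0.10276381 -0.4721321  -4.60707359]
```

View pics/s2.png

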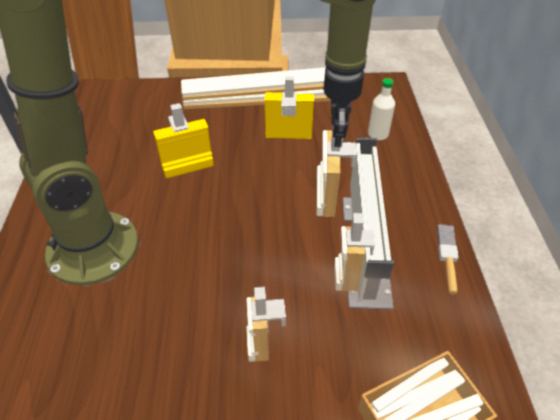

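View pics/a2.png

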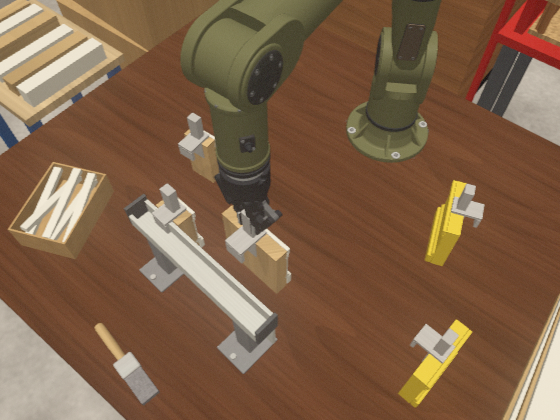

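```bash
python3 - <<'E'
import cv2
a=cv2.imread("pics/a2.png");b=cv2.imread("pics/s2.png")
A=cv2.resize(a[195:265,210:275],None,fx=8,fy=8,interpolation=cv2.INTER_CUBIC)
B=cv2.resize(b[130:200,310:390],None,fx=8,fy=8,interpolation=cv2.INTER_CUBIC)
cv2.imwrite("pics/e1.png",A);cv2.imwrite("pics/e2.png",B)
E
```

```text
(no output)
```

View pics/e1.png

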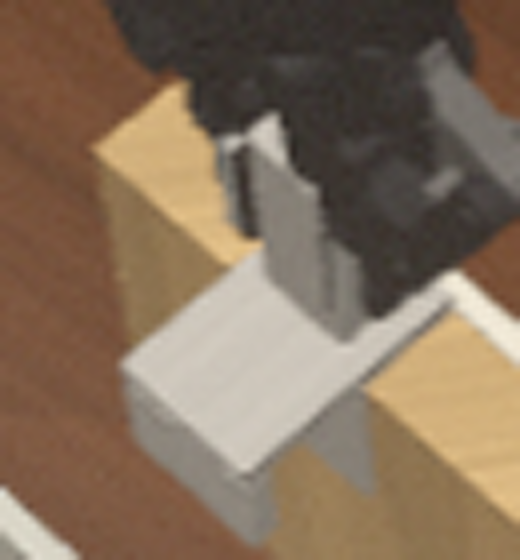

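View pics/e2.png

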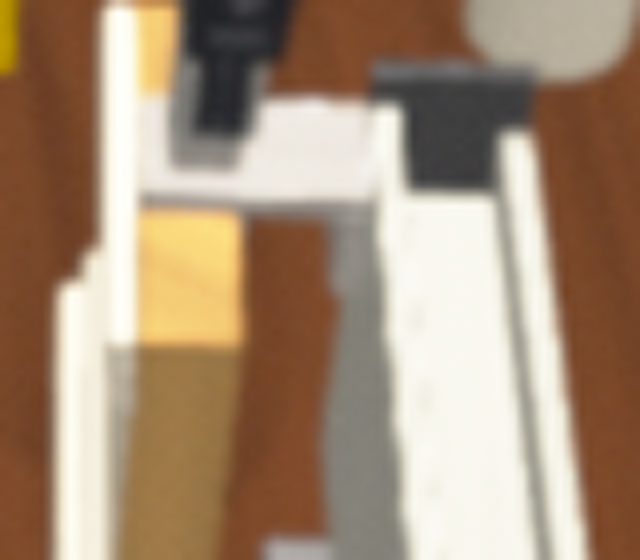

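```bash
python3 - <<'E'
from h import *
np.set_printoptions(precision=4,suppress=True)
yaw=np.radians(-5.2);X=np.array([np.cos(yaw),np.sin(yaw)]);Y=np.array([-X[1],X[0]])
def f(n,p):print(n,p[:,:2]@X-.650,p[:,:2]@Y-.0254)
f('bridge end',crop('scene',[(122,362),(245,470)],.272,(210,195),8))
f('tongue low',crop('scene',[(140,440),(262,540)],.236,(210,195),8))
f('blk rear top',crop('scene',[(95,150),(372,388)],.264,(210,195),8))
f('S bridge near',crop('side',[(372,198)],.272,(310,130),8))
f('S blk rear near',crop('side',[(243,347)],.264,(310,130),8))
E
```

```text
bridge end [-0.0208 -0.0208] [0.0446 0.0833]
tongue low [-0.0215 -0.023 ] [0.0447 0.0829]
blk rear top [-0.0569 -0.0568] [-0.0048  0.0851]
S bridge near [-0.0209] [0.0436]
S blk rear near [-0.0564] [-0.0073]
```

Emit:
move_arm:
  moves:
    - [[0.01,-0.001,0,0,0,0],[0.025,-0.002,0,0,0,0],[0.037,-0.003,0,0,0,0],[0.042,-0.004,0,0,0,0],[0.042,-0.004,0,0,0,0],[0.042,-0.004,-0.01,0,0,0],[0.042,-0.004,-0.025,0,0,0],[0.042,-0.004,-0.035,0,0,0],[0.042,-0.004,-0.035,0,0,0]]

```text
t: 6.72
tcp_pos: [0.6325, 0.0328, 0.2519]
orientation: [-179.9, 0.1, 84.8]
contact_force: [0.0, -0.4, -3.5]
grip_width: 0.0249
```

```bash
python3 - <<'E'
from h import *
import cv2
s=arm.read_state();print(s['t'],s['tcp_pos'],s['orientation'],s['grip_width'],s['contact_force'])
b=cams.get_image('side')[:,:,::-1];a=cams.get_image('scene')[:,:,::-1]
cv2.imwrite("pics/f.png",cv2.hconcat([cv2.resize(a[190:290,190:290],(400,400)),cv2.resize(b[120:220,310:410],(400,400))]))
E
```

```text
6.725 [0.63253558 0.03276804 0.25192509] [-1.79872675e+02  7.18012972e-02  8.48028490e+01] 0.024850619296646358 [ 0.04954912 -0.42764152 -3.54581964]
```

View pics/f.png

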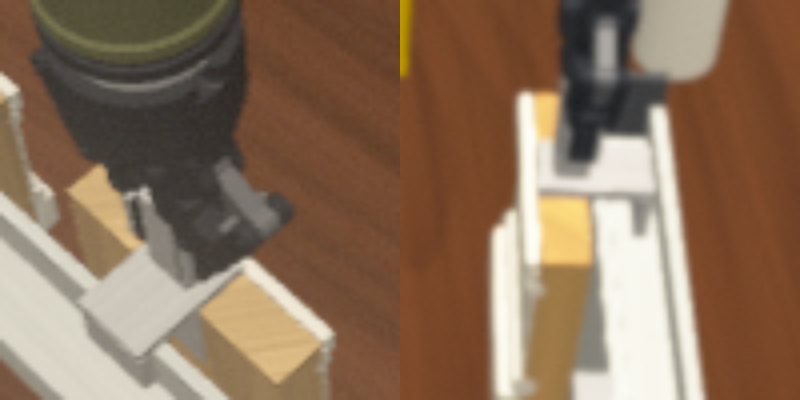

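Emit:
move_arm:
  moves:
    - [[0,0,-0.008,0,0,0],[0,0,-0.016,0,0,0],[0,0,-0.024,0,0,0],[0,0,-0.03,0,0,0],[0,0,-0.034,0,0,0],[0,0,-0.034,0,0,0]]

```text
t: 7.58
tcp_pos: [0.6333, 0.0326, 0.2192]
orientation: [-180.0, 0.1, 84.8]
contact_force: [-0.4, 0.4, -3.7]
grip_width: 0.0253
```

Emit:
move_arm:
  moves:
    - [[0,0,-0.001,0,0,0],[0,0,-0.002,0,0,0],[0,0,-0.003,0,0,0],[0,0,-0.003,0,0,0]]

```text
t: 8.07
tcp_pos: [0.6333, 0.0327, 0.2161]
orientation: [-180.0, 0.1, 84.8]
contact_force: [0.7, 0.2, -3.4]
grip_width: 0.0255
```

Still carrying the weight at about z = 191 mm; creep on to contact.

Emit:
move_arm:
  moves:
    - [[0,0,-0.001,0,0,0],[0,0,-0.002,0,0,0],[0,0,-0.002,0,0,0],[0,0,-0.002,0,0,0]]

```text
t: 8.57
tcp_pos: [0.6333, 0.0326, 0.2148]
orientation: [180.0, 0.0, 84.8]
contact_force: [-2.6, -0.2, 2.8]
grip_width: 0.0252
```

```bash
python3 - <<'E'
from h import *
import cv2
b=cams.get_image('side')[:,:,::-1];a=cams.get_image('scene')[:,:,::-1]
cv2.imwrite("pics/g.png",cv2.hconcat([cv2.resize(a[190:290,190:290],(400,400)),cv2.resize(b[120:220,310:410],(400,400))]))
E
```

```text
(no output)
```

View pics/g.png

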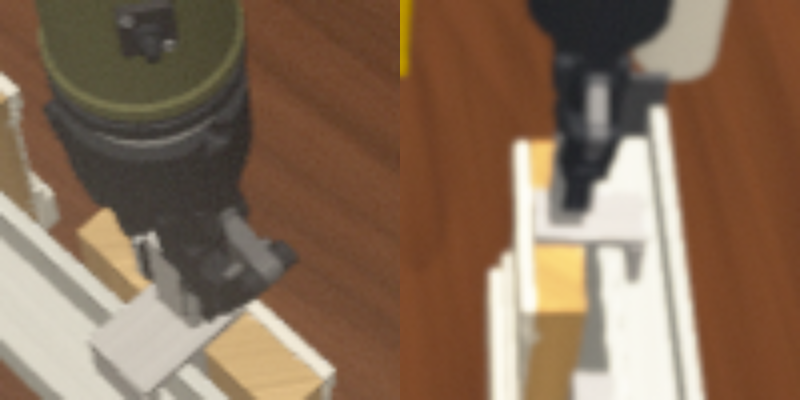

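Emit:
move_arm:
  moves:
    - [[0,0,0,0,0,0],[0,0,0,0,0,0],[0,0,0,0,0,0],[0,0,0,0,0,0],[0,0,0,0,0,0],[0,0,0,0,0,0],[0,0,0,0,0,0],[0,0,0,0,0,0]]
  grip: 0.07

```text
t: 9.68
tcp_pos: [0.6333, 0.0327, 0.2148]
orientation: [180.0, 0.0, 84.8]
contact_force: [-0.9, 0.4, -0.3]
grip_width: 0.0702
```

Emit:
move_arm:
  moves:
    - [[0,0,0.01,0,0,0],[0,0,0.03,0,0,0],[0,0,0.06,0,0,0],[0,0,0.1,0,0,0],[0,0,0.14,0,0,0],[0,0,0.16,0,0,0],[0,0,0.16,0,0,0],[0,0,0.16,0,0,0]]

```text
t: 10.68
tcp_pos: [0.6331, 0.0327, 0.3744]
orientation: [-180.0, 0.0, 84.8]
contact_force: [-0.0, 0.8, -0.3]
grip_width: 0.0702
```

```bash
python3 - <<'E'
from h import *
import cv2
s=arm.read_state();print(s['t'],s['tcp_pos'],s['grip_width'],s['contact_force'])
b=cams.get_image('side')[:,:,::-1];a=cams.get_image('scene')[:,:,::-1]
cv2.imwrite("pics/i1.png",a);cv2.imwrite("pics/i2.png",b)
cv2.imwrite("pics/i.png",cv2.hconcat([cv2.resize(a[110:330,110:310],(400,440)),cv2.resize(b[120:340,220:420],(400,440))]))
E
```

```text
10.675 [0.63308592 0.03266063 0.37438399] 0.07018494722231433 [-0.00372518  0.84565726 -0.25814009]
```

View pics/i.png

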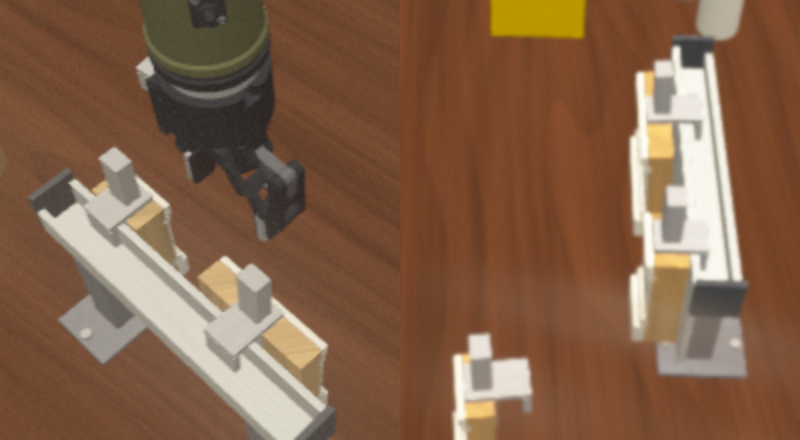

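```bash
python3 - <<'E'
from h import *
import cv2
b=cams.get_image('side')[:,:,::-1]
d=cv2.imread('pics/i2.png');s0=cv2.imread('pics/side0.png')
print('since last, wide region',np.abs(b.astype(int)-d)[150:220,330:385].mean(),'speeds',np.abs(arm.read_state()['joint_vel']).max())
for n,r in (('hung',np.s_[215:300,330:376]),('narrow',np.s_[280:365,240:292])):
    x=cv2.cvtColor(s0[r],6).astype(np.float32);y=cv2.cvtColor(np.ascontiguousarray(b[r]),6).astype(np.float32)
    print(n,cv2.phaseCorrelate(x,y))
# wide post top from scene: crop px /2 +110
yaw=np.radians(-5.2);X=np.array([np.cos(yaw),np.sin(yaw)]);Y=np.array([-X[1],X[0]])
for c,p,z in (('scene',(110+253/2,110+277/2),.257),('side',(220+262/2,120+68/2),.257)):
    q=ray(c,*p,z);print('post',q[:2]@X-.65,q[:2]@Y-.0254)
for p in ((207,340),(238,357)):
    q=ray('scene',110+p[0]/2,110+p[1]/2,.196);print('bridge end',q[:2]@X-.65,q[:2]@Y-.0254)
E
```

```text
since last, wide region 0.6576623376623376 speeds 0.17403923327372617
hung ((0.054298085694728826, -0.06750606110160362), 0.8198586218886905)
narrow ((-0.043574043757367065, 0.00040177811200692304), 0.9722816439813057)
post -0.027893239863176045 0.06502559850304748
post -0.02924984047566781 0.061108984180224764
bridge end 0.026196318287644682 0.054521916330151014
bridge end 0.01818525082638689 0.08733847105032483
```

```bash
python3 -c "
from workcell import arm
print(arm.sign_off())"
```

```text
the job is handed in; nothing more can be done
None
```

I hung the wide cornice sample on the free part of the rail and handed the job in at about 10.7 s of the 42 s allowed.

- **Pick and carry:** I gripped the wide sample by its post, lifted it 125 mm, and turned it to match the rail (yaw about -5.2°). I then carried the hook over the lip and lowered it, still held.
- **Seating:** I stopped when the rail took the weight: vertical force went from -3.4 to +2.8 N, with the hook's origin about 190 mm above the bench. Then I opened the fingers and withdrew 160 mm straight up.
- **Wide sample, last check:** In both fixed views it hangs with the tongue behind the lip, centred about 63 mm along the rail from its middle. It was not moving between pictures, and nothing touches the robot.
- **Bystanders, last check:** The narrow and hung samples shifted less than 0.1 pixel from the first picture in the side view.
- **Disagreements:** The two views of the wide sample's post agree only to within 4 mm along the rail. The two corners of its hook end differ by 8 mm across the rail, because I read those points off by hand on a coarse picture. I did not measure the lean, and no verdict was reported.

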